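# Slide tray from the drying stand into the loading nest

## Robot

A 6-joint arm with a two-finger parallel gripper is mounted at the origin on a cart in front of the work surface, level with it; the furniture and walls round the work are solid. World frame = base frame: x ahead of the robot, y to its left, z up, the work surface at z = 0. Lengths are in mm, angles in rad, forces in N, time in s.
With the tool pointing down it reaches from about 425 to 950 mm from the base axis. Payload 3.5 kg.
Tool frame: the origin (TCP) lies on the centre line of the jaws, within the pads' length; the fingertips stand 17 mm ahead of it and the grasp point (between the pads) lies 2 mm behind it; z points along the fingers, y is the line along which they close (so a half turn about z gives the same grasp; the last joint's range is limited). The gripper opens to 85 mm and grips with 20 to 120 N. Pads are 22 mm wide; open, the fingers measure 114 mm over their backs; the gripper's body (76 mm by 85 mm) begins 54 mm behind the grasp point. The pads swing forward as they close: fully open they stand 13 mm farther back than shut.
Start: joints at [1.094, 0.286, 1.577, -0, 1.279, -0.15], TCP at [216.648, 639.273, 219.425] pointing down, gripper open.
Joint ranges: [-2.77, 2.77], [-0.9, 2.22], [0.21, 2.48], [-1.53, 4.67], [0.24, 2.81], [-2.84, 2.84]. Speed limits (rad/s): [2.79, 2.79, 3.14, 3.14, 3.14, 3.14].

## Interface

Orientations are given as a unit quaternion [x, y, z, w].
In Python, from rig import arm gives the robot as it stands.
- The arm moves only by the tool jog_arm, called after "Call:" by a JSON object that holds its "name" and its "arguments", one argument or row to a line. Schema: {"type":"object","properties":{"increments":{"type":"array","items":{"type":"number"},"minItems":6,"maxItems":60},"finger_gap":{"type":"number"},"squeeze":{"type":"number"},"only":{"type":"string"},"quiet":{"type":"boolean"},"lines":{"type":"string"}},"required":["increments"],"additionalProperties":false}. increments is one flat list of numbers that holds 1 to 10 rows one after another, with no inner brackets; each row has 6 numbers: dx, dy, dz in mm, then a rotation vector rx, ry, rz in rad; each row shifts and turns the commanded pose from where the row before left it, along the tool's axes as they then stand; what a row does not reach is not made up. A row lasts 1/10 s, in which the tool goes at most 50 mm and 0.15 rad, less where a joint would pass 70% of its speed; a pose out of reach is approached as far as the arm can. finger_gap is the finger opening in mm, set as the call begins (left out keeps the last). The fingers move at their own pace and stop on an object; squeeze is the grip in N (left out, the last holds). Time passes only in rows, so rows that do not move let the fingers close. The tool returns the time, the measured TCP pose, the force, the opening and the grip force at its end. only (a regular expression) keeps the lines of the reply that match it, lines (a string "A,B") keeps lines A to B, and quiet returns only ok. Input that does not fit is refused with a message, and nothing moves.
- arm.get_state(): the state, without advancing time (a new reading comes with each control period).
- arm.camera(name): name is "scene" or "top"; returns the picture (480x640x3 uint8, red, green, blue); there is no depth.
- arm.calibration(name): a dict with "camera_matrix" (3x3 intrinsics, pixels), "extrinsics" (4x4, takes a point from world to camera coordinates). Camera axes: x right, y up, looking along -z (the intrinsics and any distortion apply to the point x, -y, -z); pixel columns grow to the right and rows downward; lengths in mm; the calibration is good to about 2 mm. A picture is of the moment at which its call begins. calibration takes no time and is no camera call.
- arm.job_done(): hands the job in; it is judged then, once.
The state is a dict: "t": time; "qpos": joint angles; "joint_velocities": joint speeds; "tau": joint torques, N m; "tcp_pos": TCP position; "tool_rot": TCP orientation; "wrist_force": force on the tool from outside, world axes, zero at the start; "moment": the same for the moment, N m; "opening": finger opening in mm; "grip_force": force on a finger pad.
Only numpy, scipy, OpenCV 4.12 (cv2) and the standard library are available. Lean on these libraries where they do the work, as an engineer would, in place of code of your own. Each camera call takes 0.05 s, during which the arm holds its last target. There are 200 camera calls.

## Task

Take the washed slide tray out of the drying stand and lay it flat in the pocket of the loading nest with its open side up, ready for slides. It should sit fully down on the bed between the four corner locators. Leave the beaker, flask, can and timer where they are.

Things in the scene. Friction and masses are not known exactly. Their poses are not given: they have to be found in the camera images.
- slide_tray: Bare aluminium tray, 96 long (x) x 58 wide (y) x 20 mm deep (z), walls 4 mm, 0.12 kg, alike end for end. One broad face is open (two slide bays, low rib between), the other a plain closed floor. Origin: centre of the floor's outside; +z points out of the open side. It starts loose on its short -x end in the stand, x up and leaning 12 degrees back, open side to the stand's front.
- tray_middle (a point): Middle of the slide tray, 10 mm from its origin along its z; axes as the tray's. The tray is rigid and may be pinched here across its 58 mm width (its y).
- drying_stand: White stand fixed to the bench, base 100 (x) x 80 mm; origin: centre under the base; front is -x. The tray stands on a floor 24 mm up, tilted 12 degrees back, inside a lip and cheeks 10 mm high (74 mm wide outside), leaning on two steel rods (40 mm wide over all, behind its closed face) up to 104 mm above the bench. Draw the tray out along its +x by 20 mm or more.
- nest: Grey nest fixed to the bench, 128 (x) x 88 mm; origin: centre of the underside, z up. Bed 14 mm above the bench. Four steel L-shaped corner locators, 10 mm above the bed, leave a pocket 101 (x) x 63 mm: 2.5 mm to spare all round. For |x| < 28 mm there are no locators and the bed is only 44 mm wide, so fingers at the tray's long sides can reach down beside it to the bench.
- nest_bed (a point): Centre of the pocket's floor, on the bed, 14 mm above the nest's origin; axes as the nest's. A tall shelf rack stands at the back of the bench (x > 0.8 m) and a microscope at the right (y < -0.25 m), so a tilted wrist best leans to the left.
- beaker: Small glass beaker, 66 mm across, 86 mm high; origin: centre of its underside; to be left alone.
- culture_flask: Flat culture flask lying on the bench, 98 x 52 x 23 mm; origin: centre of its underside; to be left alone.
- objective_can: Round white screw-top can, 36 mm across, 48 mm high; origin: centre of its underside; to be left alone.
- lab_timer: Small white bench timer lying on the bench, 60 x 64 x 16 mm; origin: centre of its underside; to be left alone.

How it is judged:
By the outcome, as a careful person would: the job done as asked, in the order asked, and still so for the second after the job is handed in, with the robot touching nothing.
It also fails if it takes over 42 s, if anything falls off the work surface, if the arm or the gripper's body presses on something with over 40 N, if the wrist force passes 120 N, or if a joint passes its speed limit or range.

## Working session

There is one attempt and no reset: what is moved stays moved. The work goes in short steps, Python scripts to look and compute and a tool call to move; the robot and the scene stay as the last step left them, time stands still between calls to the robot, and variables do not carry over. Pictures are saved under pics/ and viewed, at most 10 in all, crops included, and the job is handed in when it is done.

```bash
ls; mkdir -p pics; python3 - <<'E'
from rig import arm
import cv2
for n in("scene","top"):
    im=arm.camera(n); cv2.imwrite(f"pics/{n}0.png",im[:,:,::-1])
    c=arm.calibration(n); print(n,c)
print(arm.get_state())
E
```

```text
pics
rig.py
scene {'camera_matrix': array([[440.53653626,   0.        , 320.19653005],
       [  0.        , 440.53653626, 241.50853504],
       [  0.        ,   0.        ,   1.        ]]), 'extrinsics': array([[-4.65314901e-01, -8.84942629e-01,  1.89363691e-02,
         3.84677655e+02],
       [ 3.80678132e-01, -1.80760211e-01,  9.06868185e-01,
        -2.28030692e+02],
       [-7.99103374e-01,  4.29187942e-01,  4.20988727e-01,
        -5.56088905e+02],
       [ 0.00000000e+00,  0.00000000e+00,  0.00000000e+00,
         1.00000000e+00]])}
top {'camera_matrix': array([[554.57859851,   0.        , 323.58172611],
       [  0.        , 554.57859851, 240.17156412],
       [  0.        ,   0.        ,   1.        ]]), 'extrinsics': array([[-4.33338088e-02, -9.99060173e-01, -9.75261889e-04,
         1.78411251e+02],
       [ 9.77520478e-01, -4.26011067e-02,  2.06491796e-01,
        -5.51459174e+02],
       [-2.06339276e-01,  7.99473752e-03,  9.78447846e-01,
        -9.84832663e+02],
       [ 0.00000000e+00,  0.00000000e+00,  0.00000000e+00,
         1.00000000e+00]])}
{'t': 0.1, 'qpos': array([ 1.09399274e+00,  2.87143977e-01,  1.57808087e+00,  1.51276483e-05,
        1.27860848e+00, -1.49989069e-01]), 'joint_velocities': array([ 0.00083386, -0.00329295, -0.00104944,  0.00025585, -0.00035547,
       -0.00047689]), 'tau': array([ 7.17760813e-04, -4.07299483e+01, -2.93697453e+01, -1.28150759e-04,
        3.50305512e-03,  3.88616115e-06]), 'tcp_pos': array([216.35656074, 638.70722112, 218.11371205]), 'tool_rot': array([ 1.62683069e-01,  9.86677741e-01, -1.06353535e-03, -3.52278266e-04]), 'wrist_force': array([-0.09229345, -0.25150882, -0.4517164 ]), 'moment': array([ 0.0089949 , -0.00766863, -0.00750131]), 'grip_force': 0.0, 'opening': 85.30531592426223}
```

View pics/scene0.png

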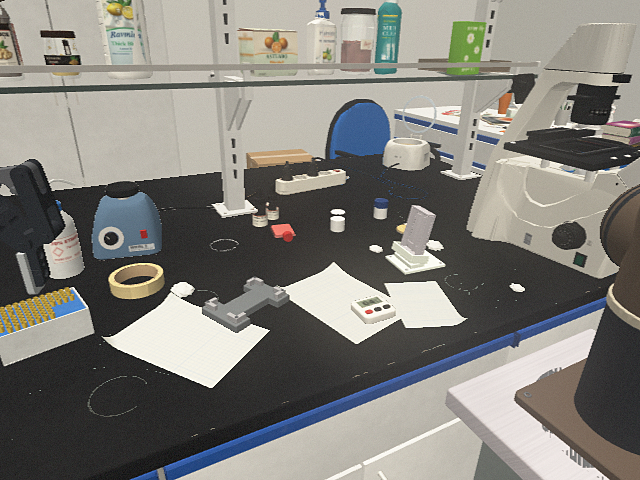

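View pics/top0.png

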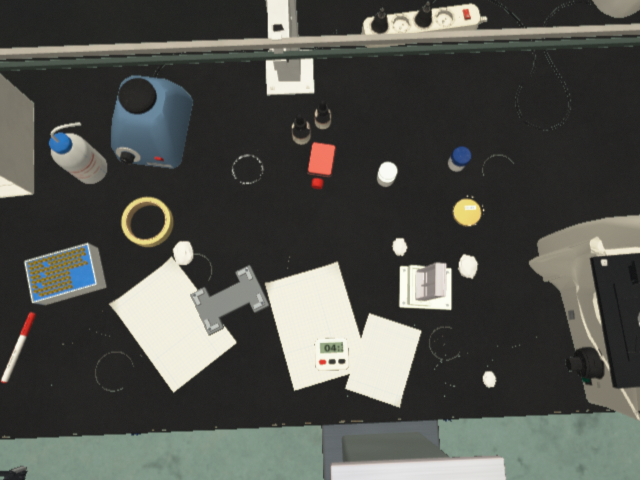

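The scene view shows the tray standing in its stand near (420,225) and the nest near (245,302). In the top view the stand is near (426,287) and the nest near (229,300). I'll enlarge both.

```bash
python3 - <<'E'
import cv2,numpy as np
s=cv2.imread("pics/scene0.png");t=cv2.imread("pics/top0.png")
r=lambda a,w,h:cv2.resize(a,(w,h),interpolation=cv2.INTER_CUBIC)
a=r(t[250:320,390:460],400,400);b=r(t[250:350,180:280],400,400)
cv2.imwrite("pics/c1.png",np.hstack([a,b]))
a=r(s[195:285,375:465],400,400);b=r(s[260:350,200:290],400,400)
cv2.imwrite("pics/c2.png",np.hstack([a,b]))
E
```

```text
(no output)
```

View pics/c1.png

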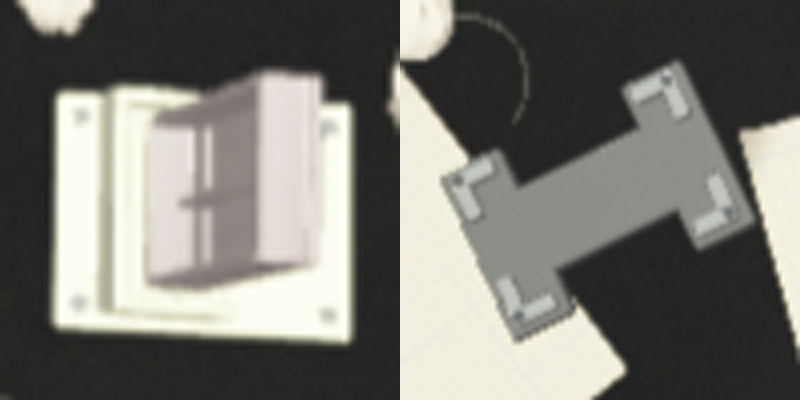

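View pics/c2.png

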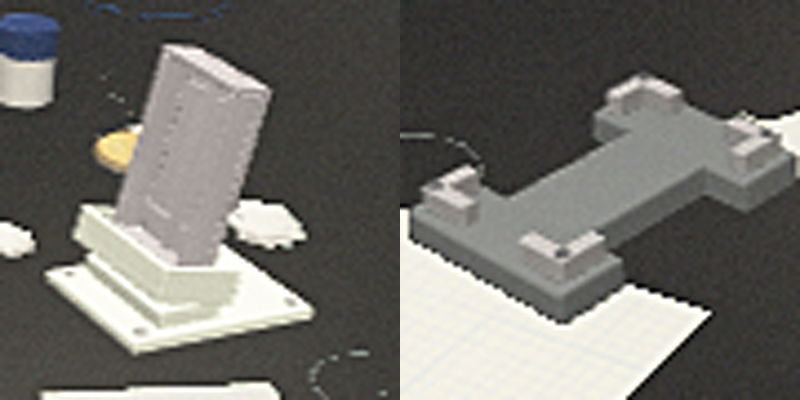

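The crops show the tray's open side facing image left (+y) and leaning right (−y). The nest's long axis is about 25° off the world −y axis, with its four locators clearly visible. Next I'll measure both.

```bash
cat > h.py <<'E'
import numpy as np,cv2
from scipy.spatial.transform import Rotation as R
from rig import arm
def P(n):
    c=arm.calibration(n);E=np.array(c["extrinsics"]);D=np.diag([1.,-1,-1])
    return np.array(c["camera_matrix"])@D@E[:3]
def tri(a,b):  # scene px list, top px list
    X=cv2.triangulatePoints(P("scene"),P("top"),np.float64(a).T,np.float64(b).T);return (X[:3]/X[3]).T
def ray(n,px,z):
    M=P(n);px=np.atleast_2d(px);o=[]
    for u,v in px:
        H=M[:,[0,1,3]].copy();H[:,2]+=M[:,2]*z
        w=np.linalg.solve(H,[u,v,1]);o.append([w[0]/w[2],w[1]/w[2],z])
    return np.array(o)
def proj(n,X):
    q=np.c_[np.atleast_2d(X),np.ones(len(np.atleast_2d(X)))]@P(n).T;return q[:,:2]/q[:,2:]
E
python3 - <<'E'
import cv2,numpy as np
from h import *
for n,(x0,y0,x1,y1) in {"top":(188,262,272,340),"scene":(200,270,292,330)}.items():
    im=cv2.imread(f"pics/{n}0.png");hsv=cv2.cvtColor(im,cv2.COLOR_BGR2HSV)[y0:y1,x0:x1]
    print(n,im[300,229] if n=="top" else im[303,245])
    S,V=hsv[...,1],hsv[...,2]
    m=((V>150)&(V<222)).astype(np.uint8)
    k,l,st,c=cv2.connectedComponentsWithStats(m)
    for i in range(1,k):
        if st[i,4]>8: print("bright",st[i],c[i]+[x0,y0], hsv[l==i].mean(0).round())
    m=((V>80)&(V<150)).astype(np.uint8);m=cv2.morphologyEx(m,cv2.MORPH_OPEN,np.ones((3,3)))
    k,l,st,c=cv2.connectedComponentsWithStats(m);i=1+st[1:,4].argmax()
    print("grey",st[i],c[i]+[x0,y0],cv2.minAreaRect(np.argwhere(l==i)[:,::-1].astype(np.float32)+np.float32([x0,y0])))
# stand base plate corners
for n,(x0,y0,x1,y1) in {"top":(395,258,457,315),"scene":(380,200,450,278)}.items():
    im=cv2.imread(f"pics/{n}0.png")[y0:y1,x0:x1]
    m=(im.max(2)>110).astype(np.uint8);k,l,st,c=cv2.connectedComponentsWithStats(m);i=1+st[1:,4].argmax()
    h=cv2.convexHull(np.argwhere(l==i)[:,::-1].astype(np.int32));h=cv2.approxPolyDP(h,1.2,True)[:,0]+[x0,y0];print("stand",n,h.tolist())
    g=cv2.resize(im,None,fx=8,fy=8,interpolation=cv2.INTER_CUBIC)
    cv2.imwrite(f"pics/s_{n}.png",g[:600])
for n in("scene","top"):
    E=arm.calibration(n)["extrinsics"];print(n,(-E[:3,:3].T@E[:3,3]).round())
E
```

```text
top [137 143 140]
bright [49  5 15 13 81] [244.82716049 272.61728395] [ 43.   9. 180.]
bright [ 0 16  9 12 12] [192.25 283.5 ] [ 24.  35. 185.]
bright [77 20  7 10 29] [267.37931034 285.5862069 ] [ 25.  33. 206.]
bright [  2  27  34  47 220] [203.12272727 312.07727273] [ 37.  15. 180.]
bright [65 31 10 16 79] [258.05063291 301.13924051] [ 45.   9. 181.]
bright [36 64 11 14 14] [229.  332.5] [ 26.  33. 183.]
grey [   8    6   73   66 1876] [229.81609808 299.8608742 ] ((229.30003356933594, 299.6000061035156), (44.27414321899414, 67.08203887939453), 63.43495178222656)
scene [144 146 146]
bright [53  7 10  5 18] [256.88888889 279.33333333] [ 16.  13. 194.]
bright [73 16 11  9 39] [277.87179487 290.35897436] [ 17.  14. 195.]
bright [25 26 16  9 17] [232.58823529 300.17647059] [ 49.   7. 158.]
bright [ 5 29 12  8 32] [210.75    303.34375] [ 16.  13. 195.]
bright [26 42 20  8 58] [234.89655172 314.86206897] [ 16.  13. 195.]
bright [18 45  7  4 10] [221.5 316.3] [ 48.   8. 152.]
bright [25 48 24  8 35] [236.02857143 321.74285714] [ 41.   7. 154.]
grey [   3   10   85   50 1554] [247.12676963 303.7033462 ] ((244.77000427246094, 304.1099853515625), (38.34183120727539, 80.990478515625), 59.47029495239258)
stand top [[451, 308], [438, 309], [400, 307], [400, 266], [436, 262], [445, 263], [451, 269]]
stand scene [[444, 266], [405, 274], [385, 257], [396, 227], [411, 205], [418, 205], [435, 215], [443, 247]]
scene [-179.  538.  434.]
top [ 344.  163. 1078.]
```

```bash
python3 - <<'E'
import cv2,numpy as np
s=cv2.imread("pics/scene0.png");t=cv2.imread("pics/top0.png")
def z(im,x,y,w,h,f):
    g=cv2.resize(im[y:y+h,x:x+w],None,fx=f,fy=f,interpolation=cv2.INTER_LANCZOS4)
    return g
a=z(s,380,200,66,75,8)          # 528x600
b=z(t,426,256,27,48,8)          # 216x384
o=np.zeros((600,800,3),np.uint8);o[:,:528]=a;o[:384,540:756]=b
cv2.imwrite("pics/c3.png",o)
E
```

```text
(no output)
```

View pics/c3.png

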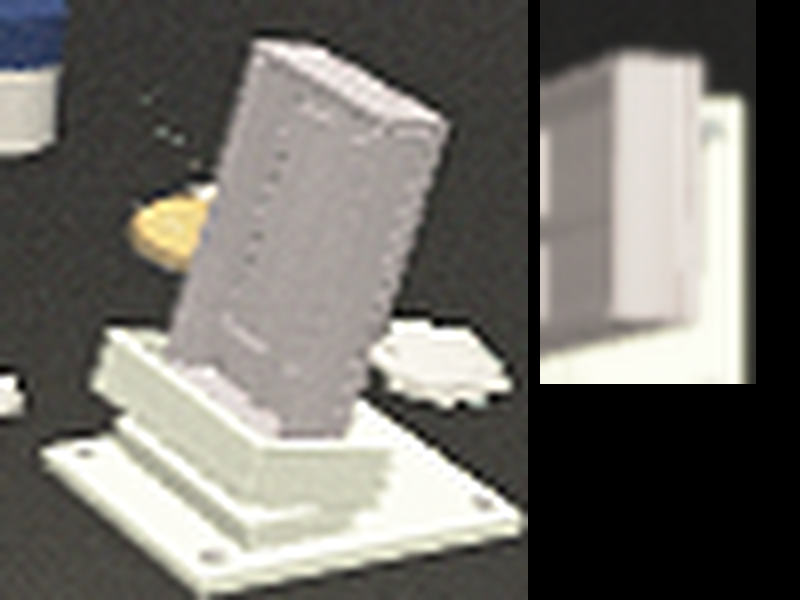

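The zoom gives the tray's upper-end corners. In scene they are about (411.5,205), (419,205), (428,216.5), (436,215). In top they are (435,262.8), (446.2,262.8), (435,296.2), (445.4,296.2).

```bash
python3 - <<'E'
from h import *
np.set_printoptions(suppress=True,precision=1)
sc=[(204.95,302.5),(254,277.55),(285.95,289.9),(236.7,316.25)]
tp=[(193,295),(247,268),(263.75,305.5),(210,330.5)]
X=tri(sc,tp);print("nest",X,X.mean(0))
Y=ray("top",tp,24);print(Y,Y.mean(0),"grey",ray("top",[(229.3,299.6)],14))
for a,b in((0,1),(3,2),(0,3),(1,2)):
    d=Y[b]-Y[a];print(np.linalg.norm(d),np.degrees(np.arctan2(d[1],d[0])))
sc=[(411.5,205.25),(418.75,205.25),(436,215),(428.1,216.5)]
tp=[(435,262.75),(446.25,262.75),(445.4,296.25),(435,296.25)]
T=tri(sc,tp);print("tray top",T,T.mean(0)); 
T=ray("top",tp,T[:,2].mean());print(T,T.mean(0))
for a,b in((0,3),(1,2),(0,1)):
    d=T[b]-T[a];print(np.linalg.norm(d),np.degrees(np.arctan2(d[1],d[0])))
tb=[(400,266.1),(399.6,306.9),(451.4,310),(451.6,268)]
B=tri([(385.25,256.5),(405,272.75),(445.4,264.4)],tb[:3]);print("base",B)
B=ray("top",tb,B[:,2].mean());print(B,B.mean(0))
for a,b in((0,3),(1,2),(0,1),(3,2)):
    d=B[b]-B[a];print(np.linalg.norm(d),np.degrees(np.arctan2(d[1],d[0])))
E
```

```text
nest [[470.7 408.   20.8]
 [518.3 303.9  19.5]
 [443.9 272.   24.6]
 [401.9 374.6  25.2]] [458.7 339.6  22.5]
[[470.1 406.8  24. ]
 [517.6 303.4  24. ]
 [444.3 272.8  24. ]
 [401.9 374.6  24. ]] [458.5 339.4  24. ] grey [[459.4 339.6  14. ]]
113.80861159305336 -65.33348788406003
110.30972066135736 -67.3788921363663
75.43602772161891 -154.6925405270172
79.41519883776901 -157.3001108955101
tray top [[496.7 -38.7 118.7]
 [496.5 -58.9 115.6]
 [437.4 -52.7 115.7]
 [438.5 -34.4 115.2]] [467.3 -46.2 116.3]
[[497.3 -39.  116.3]
 [496.4 -58.7 116.3]
 [437.8 -52.  116.3]
 [438.6 -34.  116.3]] [467.5 -45.9 116.3]
58.92256317409756 175.14124859648993
59.01752895109781 173.47233200964916
19.752932107590123 -92.49305978884645
base [[511.7   5.9   1.8]
 [432.3  12.8   2.6]
 [422.1 -86.    3.9]]
[[511.8   6.4   2.7]
 [432.3  12.8   2.7]
 [422.  -86.6   2.7]
 [503.7 -94.4   2.7]] [467.4 -40.4   2.7]
101.07251104288268 -94.62939690770779
99.93090030199359 -95.90835716761737
79.8169353631596 175.33240694636982
82.05646233469031 174.51890714527
```

```bash
cat >> h.py <<'E'
np.set_printoptions(suppress=True,precision=3)
def go(p=None,Rt=None):  # total tool-axis shift (rotation kept) and tool-axis rotvec from measured pose
    s=arm.get_state();r=R.from_quat(s["tool_rot"])
    if p is not None: print("shift",r.inv().apply(np.array(p)-s["tcp_pos"]).round(1))
    if Rt is not None: print("rotvec",(r.inv()*Rt).as_rotvec().round(4))
def up(): return np.array([0,0,1.])
def ax(z,y): # rotation from tool z and y
    return R.from_matrix(np.c_[np.cross(y,z),y,z])
a=np.radians(-95.2);SX=np.array([np.cos(a),np.sin(a),0]);SY=np.array([-np.sin(a),np.cos(a),0])
def pick(lean): l=np.radians(lean);return ax(SX*np.sin(l)-up()*np.cos(l),SY)
MID=np.array([468.4,-36,70])
E
python3 -c "
from h import *
go([470,250,280],pick(0));go(None,pick(65))"
```

```text
shift [-365.  -286.8  -61.4]
rotvec [-0.002  0.001  1.335]
rotvec [ 0.75  -0.953  1.181]
```

Call:
{"name": "jog_arm", "arguments": {
  "increments": [-36.5,-28.7,-6.1,0,0,0,-36.5,-28.7,-6.1,0,0,0,-36.5,-28.7,-6.1,0,0,0,-36.5,-28.7,-6.1,0,0,0,-36.5,-28.7,-6.1,0,0,0,-36.5,-28.7,-6.1,0,0,0,-36.5,-28.7,-6.1,0,0,0,-36.5,-28.7,-6.1,0,0,0,-36.5,-28.7,-6.1,0,0,0,-36.5,-28.7,-6.1,0,0,0],
  "finger_gap": 85
}}

```text
t: 1.1
tcp_pos: [470.6, 248.5, 280.3]
tool_rot: [0.163, 0.987, -0.0, -0.0]
wrist_force: [0.8, 0.2, -0.3]
opening: 85.0
grip_force: 0.0
```

Call:
{"name": "jog_arm", "arguments": {
  "increments": [0,0,0,0,0,0.1335,0,0,0,0,0,0.1335,0,0,0,0,0,0.1335,0,0,0,0,0,0.1335,0,0,0,0,0,0.1335,0,0,0,0,0,0.1335,0,0,0,0,0,0.1335,0,0,0,0,0,0.1335,0,0,0,0,0,0.1335,0,0,0,0,0,0.1335]
}}

```text
t: 2.1
tcp_pos: [469.9, 250.2, 279.8]
tool_rot: [0.74, 0.672, -0.001, -0.0]
wrist_force: [0.1, -0.2, 0.4]
opening: 84.9
grip_force: 0.0
```

```bash
python3 -c "
from h import *
go([480,150,250],pick(65)); print(arm.get_state()['qpos'])"
```

```text
shift [-98.7  19.8  29.8]
rotvec [-0.004 -1.134 -0.004]
[ 0.299 -0.073  1.857  0.     1.359  0.395]
```

Call:
{"name": "jog_arm", "arguments": {
  "increments": [0,0,0,0,-0.142,0,0,0,0,0,-0.142,0,0,0,0,0,-0.142,0,0,0,0,0,-0.142,0,0,0,0,0,-0.142,0,0,0,0,0,-0.142,0,0,0,0,0,-0.142,0,0,0,0,0,-0.142,0,0,0,0,0,0,0]
}}

```text
t: 3.0
tcp_pos: [468.8, 250.6, 275.1]
tool_rot: [0.619, 0.57, -0.401, 0.362]
wrist_force: [-0.3, -0.4, -1.5]
opening: 84.9
grip_force: 0.0
```

```bash
python3 -c "
from h import *
Q=pick(65);z=Q.as_matrix()[:,2]
go(MID+2*z-100*z,Q); print(arm.get_state()['qpos'])"
```

```text
shift [ 66.9  26.6 246.9]
rotvec [-0.002  0.007  0.008]
[ 0.635  0.407  1.605 -0.819  1.949  0.749]
```

Call:
{"name": "jog_arm", "arguments": {
  "increments": [11.2,4.4,41.2,0,0,0,11.2,4.4,41.2,0,0,0,11.2,4.4,41.2,0,0,0,11.2,4.4,41.2,0,0,0,11.2,4.4,41.2,0,0,0,10.9,4.6,40.9,0,0,0,0,0,0,0,0.007,0.008,0,0,0,0,0,0]
}}

```text
t: 3.8
tcp_pos: [479.0, 52.3, 116.4]
tool_rot: [0.627, 0.566, -0.393, 0.362]
wrist_force: [-0.5, 0.2, 0.3]
opening: 84.5
grip_force: 0.0
```

```bash
python3 - <<'E'
from h import *
Q=pick(65);z=Q.as_matrix()[:,2]
go(MID+2*z,Q); print(arm.get_state()['qpos'])
im={}
for n in("scene","top"): im[n]=arm.camera(n)[:,:,::-1]
a=cv2.resize(im["top"][200:350,340:490],(400,400),interpolation=cv2.INTER_CUBIC);b=cv2.resize(im["scene"][130:280,330:480],(400,400),interpolation=cv2.INTER_CUBIC)
cv2.imwrite("pics/d1.png",np.hstack([a,b]))
E
```

```text
shift [  3.7  -2.4 102.2]
rotvec [-0.002 -0.007 -0.01 ]
[ 0.345  0.41   1.942 -0.959  1.54   0.882]
```

View pics/d1.png

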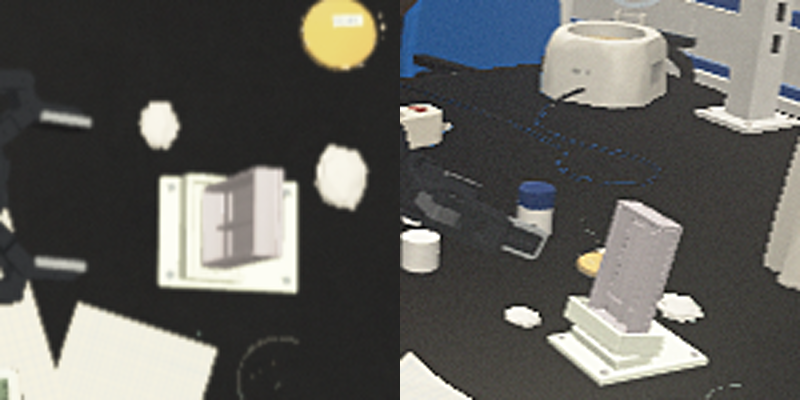

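The fingers straddle the tray's line: the tips are at crop (90,122) and (86,266) and the tray centre is near (240,216). I'll apply the small correction, then advance and close.

Call:
{"name": "jog_arm", "arguments": {
  "increments": [3.7,-2.4,0,0,0,0,0,0,20,0,0,0,0,0,20,0,0,0,0,0,20,0,0,0,0,0,15,0,0,0,0,0,15,0,0,0,0,0,12,0,0,0,0,0,0,0,0,0,0,0,0,0,0,0]
}}

```text
t: 4.8
tcp_pos: [468.4, -37.2, 68.8]
tool_rot: [0.626, 0.567, -0.394, 0.362]
wrist_force: [0.7, 0.5, 0.3]
opening: 85.2
grip_force: 0.0
```

```bash
python3 - <<'E'
from h import *
Q=pick(65);z=Q.as_matrix()[:,2]
go(MID+2*z,Q); print(arm.get_state()['wrist_force'])
E
```

```text
shift [-0.6 -0.1  0.4]
rotvec [-0.001 -0.005 -0.008]
[0.723 0.509 0.313]
```

Call:
{"name": "jog_arm", "arguments": {
  "increments": [0,0,0,0,0,0,0,0,0,0,0,0,0,0,0,0,0,0,0,0,0,0,0,0,0,0,0,0,0,0,0,0,0,0,0,0,0,0,0,0,0,0,0,0,0,0,0,0],
  "finger_gap": 50,
  "squeeze": 50
}}

```text
t: 5.6
tcp_pos: [468.3, -37.1, 68.8]
tool_rot: [0.626, 0.567, -0.394, 0.362]
wrist_force: [-0.2, -0.7, 0.5]
opening: 50.1
grip_force: 0.0
```

```bash
python3 - <<'E'
from h import *
s=arm.get_state()
u=up()*np.cos(np.radians(12))+SX*np.sin(np.radians(12))
go(s['tcp_pos']+60*u)
E
```

```text
shift [-58.4   0.5 -13.8]
```

```bash
python3 - <<'E'
from h import *
im={}
for n in("scene","top"): im[n]=arm.camera(n)[:,:,::-1]
a=cv2.resize(im["top"][230:330,380:480],(400,400),interpolation=cv2.INTER_CUBIC);b=cv2.resize(im["scene"][180:280,370:470],(400,400),interpolation=cv2.INTER_CUBIC)
cv2.imwrite("pics/d2.png",np.hstack([a,b]));cv2.imwrite("pics/d2t.png",im["top"]);cv2.imwrite("pics/d2s.png",im["scene"])
E
```

```text
(no output)
```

View pics/d2.png

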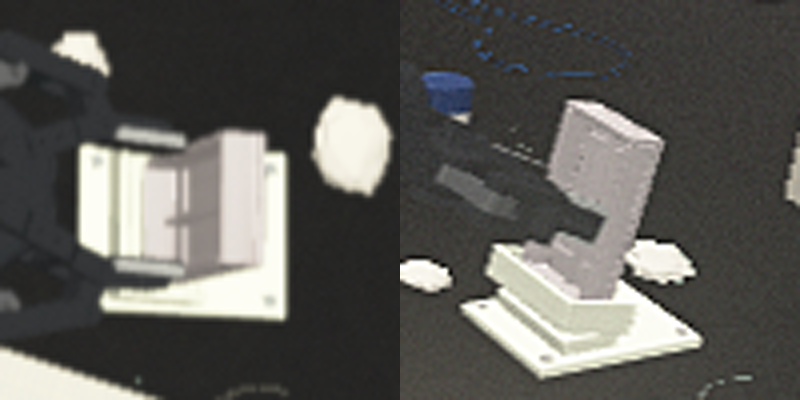

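The top crop shows the fingertips ending at x≈185 (px 426), just short of the tray's front rim. The fingers closed in front of it. I'll compare projections to find the depth error.

```bash
python3 - <<'E'
from h import *
s=arm.get_state();r=R.from_quat(s["tool_rot"]);p=s["tcp_pos"]
print(p, r.as_matrix()[:,2])
tips=[p+r.apply([0,k*25,17]) for k in(-1,1)]
print("tips",tips,"top",proj("top",tips),"scene",proj("scene",tips))
l=np.radians(12);tx=up()*np.cos(l)+SX*np.sin(l);tz=-SX*np.cos(l)+up()*np.sin(l)
for f in(0,20):
  for h in(-48,0,48):
    c=[MID+tx*h+tz*(f-10)+SY*k*29 for k in(-1,1)]
    print(f,h,"top",proj("top",c).round(1).tolist(),"scene",proj("scene",c).round(1).tolist())
E
```

```text
[468.312 -37.11   68.761] [-0.082 -0.9   -0.428]
tips [array([442.027, -50.057,  61.312]), array([491.803, -54.772,  61.673])] top [[437.726 297.229]
 [437.998 270.236]] scene [[429.458 239.129]
 [415.817 229.866]]
0 -48 top [[424.7, 301.2], [425.0, 271.0]] scene [[421.5, 258.7], [406.2, 247.4]]
0 0 top [[434.8, 298.9], [435.0, 267.4]] scene [[428.3, 237.4], [412.4, 226.9]]
0 48 top [[445.8, 296.4], [445.9, 263.4]] scene [[435.4, 215.3], [418.8, 205.8]]
20 -48 top [[414.8, 300.5], [415.2, 270.2]] scene [[413.7, 258.5], [398.7, 247.0]]
20 0 top [[424.5, 298.1], [424.8, 266.5]] scene [[420.4, 236.9], [404.8, 226.4]]
20 48 top [[435.0, 295.6], [435.2, 262.5]] scene [[427.4, 214.6], [411.1, 205.0]]
```

```bash
python3 - <<'E'
from h import *
s=arm.get_state();r=R.from_quat(s["tool_rot"]);p=s["tcp_pos"]
for d in(-10,0,10,17):
  print(d,"now top",proj("top",[p+r.apply([-11,k*29,d]) for k in(-1,1)]).round(1).tolist(),"scene near finger",proj("scene",[p+r.apply([x,-29,d]) for x in(-11,11)]).round(1).tolist())
q=np.array([479,52.3,116.4])
for d in(-10,0,10,17): print(d,"pre",proj("top",[q+r.apply([-11,k*47,d]) for k in(-1,1)]).round(1).tolist())
print(s["qpos"],s["opening"])
print(tri([(421.2,233.7)],[(426.2,297)]))
E
```

```text
-10 now top [[429.1, 297.7], [429.5, 265.8]] scene near finger [[423.8, 231.6], [418.7, 241.2]]
0 now top [[433.7, 298.2], [434.1, 266.4]] scene near finger [[427.3, 232.9], [422.2, 242.5]]
10 now top [[438.2, 298.7], [438.6, 267.0]] scene near finger [[430.8, 234.3], [425.7, 243.8]]
17 now top [[441.4, 299.0], [441.7, 267.4]] scene near finger [[433.2, 235.2], [428.1, 244.6]]
-10 pre [[381.3, 301.3], [383.0, 247.3]]
0 pre [[386.4, 301.8], [387.9, 248.0]]
10 pre [[391.3, 302.3], [392.8, 248.7]]
17 pre [[394.8, 302.7], [396.2, 249.2]]
[ 0.192  0.424  2.054 -1.081  1.388  0.933] 50.461691784520674
[[441.714 -25.786  78.229]]
```

```bash
python3 - <<'E'
from h import *
p=np.array([216.36,638.7,218.1]);r=R.from_quat([.16268,.98668,-.00106,-.00035])
for d in(-30,-17,0,17):
  print(d,proj("scene",[p+r.apply([x,k*44,d]) for k in(-1,1) for x in(-11,11)]).round(0).tolist())
g=cv2.cvtColor(cv2.imread("pics/scene0.png"),cv2.COLOR_BGR2GRAY)
for c in range(22,52,4): print(c,g[250:304:3,c].tolist())
g=cv2.cvtColor(cv2.imread("pics/d2t.png"),cv2.COLOR_BGR2GRAY)
for y in(263,264,265,266,296,297,298): print(y,g[y,400:446:2].tolist())
g0=cv2.cvtColor(cv2.imread("pics/top0.png"),cv2.COLOR_BGR2GRAY)
print("diff vs start"); 
for y in(263,265,297,299): print(y,cv2.absdiff(g,g0)[y,400:450:2].tolist())
E
```

```text
-30 [[38.0, 277.0], [27.0, 290.0], [-81.0, 284.0], [-100.0, 298.0]]
-17 [[42.0, 290.0], [31.0, 304.0], [-75.0, 297.0], [-93.0, 313.0]]
0 [[47.0, 307.0], [36.0, 322.0], [-67.0, 315.0], [-85.0, 331.0]]
17 [[52.0, 323.0], [41.0, 339.0], [-60.0, 332.0], [-77.0, 348.0]]
22 [48, 255, 161, 157, 164, 162, 169, 167, 125, 76, 29, 41, 45, 41, 38, 45, 40, 173]
26 [43, 48, 94, 105, 96, 138, 155, 167, 167, 160, 164, 167, 176, 98, 32, 44, 25, 143]
30 [50, 51, 43, 41, 40, 35, 63, 92, 102, 122, 151, 163, 163, 165, 158, 27, 98, 164]
34 [37, 49, 44, 44, 43, 42, 50, 40, 43, 40, 44, 94, 103, 96, 148, 20, 135, 158]
38 [38, 31, 23, 32, 44, 41, 53, 43, 60, 42, 49, 41, 56, 107, 97, 42, 173, 141]
42 [25, 45, 55, 28, 21, 42, 26, 29, 30, 44, 52, 44, 88, 27, 43, 176, 140, 150]
46 [202, 213, 118, 129, 17, 23, 23, 45, 53, 27, 36, 38, 43, 37, 29, 198, 123, 126]
50 [203, 201, 200, 202, 204, 202, 213, 112, 109, 127, 45, 51, 38, 41, 49, 176, 136, 126]
263 [52, 54, 52, 53, 78, 190, 196, 196, 193, 175, 147, 136, 112, 59, 38, 45, 65, 120, 187, 195, 173, 158, 147]
264 [50, 54, 49, 47, 74, 163, 173, 187, 189, 198, 195, 195
[... 330 characters left out ...]
97, 180, 161, 150, 133, 129, 130, 129, 127, 143, 149, 184, 212]
297 [52, 53, 53, 53, 72, 151, 167, 174, 178, 188, 193, 198, 197, 144, 128, 124, 122, 127, 133, 165, 190, 225, 239]
298 [43, 51, 53, 54, 56, 73, 84, 102, 115, 140, 155, 171, 183, 135, 122, 128, 135, 168, 206, 232, 244, 251, 251]
diff vs start
263 [15, 15, 15, 16, 40, 150, 155, 158, 157, 139, 112, 99, 75, 21, 1, 1, 1, 1, 2, 2, 2, 2, 2, 0, 0]
265 [2, 4, 22, 36, 38, 90, 100, 52, 43, 26, 54, 99, 123, 54, 2, 2, 2, 1, 2, 2, 2, 2, 3, 2, 1]
297 [194, 199, 199, 193, 101, 95, 78, 73, 26, 17, 15, 42, 62, 15, 1, 2, 2, 1, 3, 2, 1, 1, 1, 1, 0]
299 [204, 204, 201, 188, 119, 191, 189, 188, 101, 71, 62, 24, 16, 2, 2, 2, 3, 2, 1, 0, 1, 0, 0, 0, 0]
```

Both views agree with the start picture: the fingertips lie about 33 mm farther back along the tool than the stated frame implies, and the lateral alignment is good. I'll reopen, advance about 32 mm and close again.

Call:
{"name": "jog_arm", "arguments": {
  "increments": [0,0,0,0,0,0,0,0,0,0,0,0,0,0,0,0,0,0,0,0,0,0,0,0,0,0,0,0,0,0,0,0,0,0,0,0],
  "finger_gap": 85
}}

```text
t: 6.3
tcp_pos: [468.3, -37.1, 68.8]
tool_rot: [0.626, 0.567, -0.394, 0.362]
wrist_force: [0.6, 0.0, -0.0]
opening: 85.0
grip_force: 0.0
```

Call:
{"name": "jog_arm", "arguments": {
  "increments": [0,-1.5,0,0,0,0,0,0,8,0,0,0,0,0,8,0,0,0,0,0,8,0,0,0,0,0,8,0,0,0,0,0,0,0,0,0]
}}

```text
t: 6.9
tcp_pos: [463.3, -66.8, 54.4]
tool_rot: [0.626, 0.567, -0.395, 0.362]
wrist_force: [-0.2, -0.1, -0.2]
opening: 85.0
grip_force: 0.0
```

Call:
{"name": "jog_arm", "arguments": {
  "increments": [0,0,0,0,0,0,0,0,0,0,0,0,0,0,0,0,0,0,0,0,0,0,0,0,0,0,0,0,0,0,0,0,0,0,0,0,0,0,0,0,0,0,0,0,0,0,0,0],
  "finger_gap": 50,
  "squeeze": 50
}}

```text
t: 7.7
tcp_pos: [464.8, -65.4, 55.4]
tool_rot: [0.626, 0.567, -0.393, 0.363]
wrist_force: [1.8, 3.1, 2.2]
opening: 57.5
grip_force: 53.6
```

```bash
python3 - <<'E'
from h import *
s=arm.get_state()
u=up()*np.cos(np.radians(12))+SX*np.sin(np.radians(12))
go(s['tcp_pos']+60*u);print(s['tcp_pos'],s['qpos'])
E
```

```text
shift [-58.4   0.5 -13.8]
[464.843 -65.448  55.43 ] [ 0.139  0.431  2.083 -1.129  1.343  0.953]
```

Gripped at 57.5 mm with 54 N. Now drawing it out along the tray's x.

Call:
{"name": "jog_arm", "arguments": {
  "increments": [-5,0,-1.2,0,0,0,-10,0,-2.4,0,0,0,-10,0,-2.4,0,0,0,-12,0,-2.8,0,0,0,-12,0,-2.8,0,0,0,-12,0,-2.8,0,0,0,-40,0,-10,0,0,0,-40,0,-10,0,0,0,0,0,0,0,0,0]
}}

```text
t: 8.6
tcp_pos: [462.0, -95.3, 201.9]
tool_rot: [0.628, 0.565, -0.391, 0.365]
wrist_force: [1.0, 0.6, -0.1]
opening: 57.5
grip_force: 53.5
```

```bash
python3 - <<'E'
from h import *
s=arm.get_state();print(s['qpos'])
# placing: rotate tray so z up, at nest; two yaw options
th=np.radians(-66.2);NX=np.array([np.cos(th),np.sin(th),0]);NY=np.array([-np.sin(th),np.cos(th),0])
l=np.radians(12);tx=up()*np.cos(l)+SX*np.sin(l);tz=-SX*np.cos(l)+up()*np.sin(l)
T0=R.from_matrix(np.c_[tx,SY,tz])
rel=pick(65).inv()*T0   # tray in tool
r=R.from_quat(s["tool_rot"])
T=R.from_matrix(np.c_[NX,NY,up()])
print("lift check tray x",(r*rel).as_matrix()[:,0])
go([460,200,250],T*rel.inv())
print((T*rel.inv()).as_matrix()[:,2])
E
```

```text
[ 0.08   0.118  2.111 -1.12   1.428  0.681]
lift check tray x [-0.036 -0.211  0.977]
shift [  81.8  -29.5 -286.3]
rotvec [-0.225  1.328 -0.504]
[-0.091  0.206 -0.974]
```

Call:
{"name": "jog_arm", "arguments": {
  "increments": [11.7,-4.2,-40.9,0,0,0,11.7,-4.2,-40.9,0,0,0,11.7,-4.2,-40.9,0,0,0,11.7,-4.2,-40.9,0,0,0,11.7,-4.2,-40.9,0,0,0,11.7,-4.2,-40.9,0,0,0,11.7,-4.2,-40.9,0,0,0,0,0,0,0,0,0]
}}

```text
t: 9.4
tcp_pos: [458.2, 204.2, 244.1]
tool_rot: [0.625, 0.569, -0.393, 0.362]
wrist_force: [1.0, -0.7, -1.8]
opening: 57.1
grip_force: 55.3
```

Call:
{"name": "jog_arm", "arguments": {
  "increments": [0,0,0,-0.0225,0.1328,-0.0504,0,0,0,-0.0225,0.1328,-0.0504,0,0,0,-0.0225,0.1328,-0.0504,0,0,0,-0.0225,0.1328,-0.0504,0,0,0,-0.0225,0.1328,-0.0504,0,0,0,-0.0225,0.1328,-0.0504,0,0,0,-0.0225,0.1328,-0.0504,0,0,0,-0.0225,0.1328,-0.0504,0,0,0,-0.0225,0.1328,-0.0504,0,0,0,-0.0225,0.1328,-0.0504]
}}

```text
t: 10.4
tcp_pos: [457.4, 199.9, 244.1]
tool_rot: [0.542, 0.832, 0.061, -0.101]
wrist_force: [-0.0, -0.7, -1.7]
opening: 57.1
grip_force: 55.1
```

```bash
cat >> h.py <<'E'
th=np.radians(-66.2);NX=np.array([np.cos(th),np.sin(th),0]);NY=np.array([-np.sin(th),np.cos(th),0])
l=np.radians(12);tx=up()*np.cos(l)+SX*np.sin(l);tz=-SX*np.cos(l)+up()*np.sin(l)
REL=pick(65).inv()*R.from_matrix(np.c_[tx,SY,tz])
Q=R.from_matrix(np.c_[NX,NY,up()])*REL.inv()
E
python3 - <<'E'
from h import *
s=arm.get_state();print(s['qpos'])
z=Q.as_matrix()[:,2]
# tray mid in tool: about 33 mm behind TCP; target tray mid over nest, 60 above bed+10
go(np.array([459,339.5,84])+33*z,Q)
E
```

```text
[ 0.09  -0.108  1.968  0.226  1.373 -0.381]
shift [ 85.6  59.6 217.9]
rotvec [-0.009 -0.01  -0.001]
```

Call:
{"name": "jog_arm", "arguments": {
  "increments": [14.3,9.9,36.3,0,0,0,14.3,9.9,36.3,0,0,0,14.3,9.9,36.3,0,0,0,14.3,9.9,36.3,0,0,0,14.3,9.9,36.3,0,0,0,14.1,10.1,36.4,0,0,0,0,0,0,-0.009,-0.01,0,0,0,0,0,0,0]
}}

```text
t: 11.2
tcp_pos: [455.4, 344.8, 49.9]
tool_rot: [0.543, 0.832, 0.058, -0.094]
wrist_force: [-0.5, -0.1, -1.1]
opening: 57.4
grip_force: 55.1
```

```bash
python3 - <<'E'
from h import *
s=arm.get_state();print(s['qpos'])
z=Q.as_matrix()[:,2]
go(np.array([459,339.5,84])+33*z,Q)
im={}
for n in("scene","top"): im[n]=arm.camera(n)[:,:,::-1];cv2.imwrite(f"pics/e_{n}.png",im[n])
a=cv2.resize(im["top"][250:350,175:275],(400,400),interpolation=cv2.INTER_CUBIC);b=cv2.resize(im["scene"][240:340,195:295],(400,400),interpolation=cv2.INTER_CUBIC)
cv2.imwrite("pics/e1.png",np.hstack([a,b]))
E
```

```text
[ 0.368  0.253  1.971  0.272  0.951 -0.208]
shift [ 1.5  1.1 -1.6]
rotvec [-0.005  0.006 -0.002]
```

View pics/e1.png

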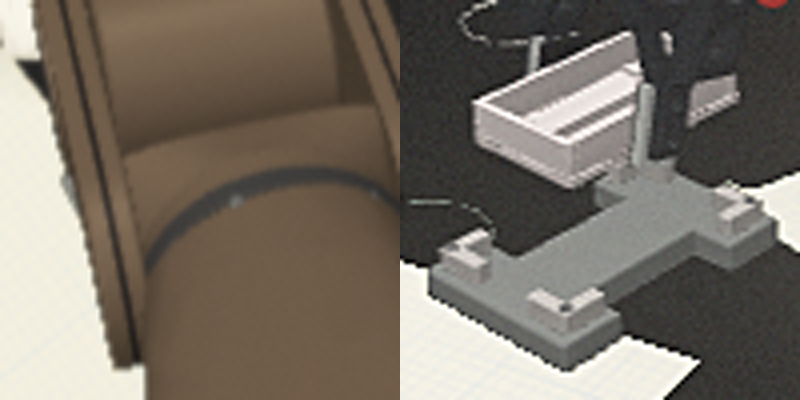

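The scene crop shows the tray level above the nest with its open side up; its near-end corners are at crop (475,100), (572,143), (475,140) and (577,185). The arm hides the top view. I'll compare these corners with the kinematic prediction.

```bash
cat >> h.py <<'E'
rp=R.from_quat([.626,.567,-.393,.363])
T0=R.from_matrix(np.c_[tx,SY,tz])
def tray(off,RT):  # tray mid, rotation now
    s=arm.get_state();r=R.from_quat(s["tool_rot"]);return s["tcp_pos"]+r.apply(off), r*RT
RT0=rp.inv()*T0
OFF0=rp.inv().apply(MID-np.array([464.84,-65.45,55.43]))
E
python3 - <<'E'
from h import *
print("off",OFF0,"RT",RT0.as_matrix())
c,T=tray(OFF0,RT0);print("mid",c,T.as_matrix()[:,0],T.as_matrix()[:,2])
# tray x sense: near-left end is -x?
names={}
for sx in(-48,48):
  for sy in(-29,29):
    for z in(-10,10): 
      u=proj("scene",c+T.apply([sx,sy,z]))[0];print(sx,sy,z,((u-[195,240])*4).round(1))
E
```

```text
off [ -0.493   0.931 -33.033] RT [[-0.973  0.009  0.23 ]
 [ 0.009  1.    -0.001]
 [-0.23   0.002 -0.973]]
mid [462.088 338.517  85.323] [ 0.41  -0.912  0.011] [-0.007  0.01   1.   ]
-48 -29 -10 [159.6 179.8]
-48 -29 10 [156.  135.8]
-48 29 -10 [ 64.3 133.7]
-48 29 10 [59.8 91.1]
48 -29 -10 [326.1  91.1]
48 -29 10 [324.7  50.2]
48 29 -10 [232.4  52.6]
48 29 10 [230.   12.8]
```

```bash
python3 - <<'E'
from h import *
s=arm.get_state();p=s["tcp_pos"];r=R.from_quat(s["tool_rot"])
for d in(-30,-17,-10,0):
  print(d,[((proj("scene",p+r.apply([x,y,d]))[0]-[195,240])*4).round().tolist() for y in(-29,-38) for x in(-11,11)])
N=ray("top",[(193,295),(247,268),(263.75,305.5),(210,330.5)],24)
print(((proj("scene",N)-[195,240])*4).round(), "obs",((np.array([(204.95,302.5),(254,277.55),(285.95,289.9),(236.7,316.25)])-[195,240])*4).round())
# least squares tray translation from observed scene corners, orientation from kinematics
c,T=tray(OFF0,RT0)
obs={(-48,-29,-10):(177,185),(-48,-29,10):(172,143),(-48,29,10):(75,100),(-48,29,-10):(75,140),(48,29,10):(232,35),(48,-29,-10):(340,100)}
from scipy.optimize import least_squares
f=lambda d:np.concatenate([((proj("scene",c+T.apply(np.array(k)+d))[0]-[195,240])*4-v)/4 for k,v in obs.items()])
q=least_squares(f,[0,0,0]);print(q.x,q.fun.round(1),np.sqrt(np.diag(np.linalg.inv(q.jac.T@q.jac))))
E
```

```text
-30 [[264.0, 116.0], [226.0, 125.0], [279.0, 123.0], [241.0, 132.0]]
-17 [[260.0, 145.0], [222.0, 154.0], [275.0, 152.0], [237.0, 162.0]]
-10 [[258.0, 161.0], [220.0, 170.0], [273.0, 168.0], [235.0, 178.0]]
0 [[255.0, 183.0], [217.0, 193.0], [270.0, 190.0], [232.0, 200.0]]
[[ 44. 244.]
 [237. 142.]
 [359. 200.]
 [168. 308.]] obs [[ 40. 250.]
 [236. 150.]
 [364. 200.]
 [167. 305.]]
[ 16.232  11.576 -15.659] [-1.   0.6 -0.6  0.5  0.3  0.4  1.3  0.6  1.9 -2.6 -1.7  0.2] [7.146 8.4   6.094]
```

Both the fingers and the tray sit about (+4,+2) px from the prediction here, so the robot and the cameras disagree by several mm near the nest. The top view is blocked in this pose, so I'll lean back by the nest, where both cameras see the tray, to pin the offset.

Call:
{"name": "jog_arm", "arguments": {
  "increments": [0,0,-40,0,0,0,0,0,-40,0,0,0,0,0,0,0,0,0]
}}

```text
t: 11.6
tcp_pos: [470.5, 330.1, 139.6]
tool_rot: [0.544, 0.832, 0.067, -0.087]
wrist_force: [0.4, 0.9, -0.9]
opening: 57.2
grip_force: 55.3
```

Call:
{"name": "jog_arm", "arguments": {
  "increments": [0,0,0,0,-0.136,0,0,0,0,0,-0.136,0,0,0,0,0,-0.136,0,0,0,0,0,-0.136,0,0,0,0,0,-0.136,0,0,0,0,0,-0.136,0,0,0,0,0,-0.136,0,0,0,0,0,-0.136,0,0,0,0,0,-0.136,0,0,0,0,0,-0.136,0]
}}

```text
t: 12.6
tcp_pos: [465.3, 330.3, 132.0]
tool_rot: [0.461, 0.704, -0.294, 0.453]
wrist_force: [-0.5, -0.4, -1.4]
opening: 57.2
grip_force: 55.3
```

Call:
{"name": "jog_arm", "arguments": {
  "increments": [0,0,0,0,0,0,0,0,0,0,0,0]
}}

```text
t: 12.8
tcp_pos: [464.9, 329.6, 130.3]
tool_rot: [0.461, 0.706, -0.294, 0.451]
wrist_force: [1.5, 0.2, -1.1]
opening: 57.3
grip_force: 55.3
```

```bash
python3 - <<'E'
from h import *
s=arm.get_state();print(s['qpos'],s['tcp_pos'],s['tool_rot'])
c,T=tray(OFF0,RT0);o=[]
crop={}
for n in("scene","top"):
    im=arm.camera(n)[:,:,::-1];cv2.imwrite(f"pics/f_{n}.png",im)
    u,v=proj(n,c)[0].astype(int);x0,y0=u-40,v-50
    crop[n]=(x0,y0);o.append(cv2.resize(im[y0:y0+100,x0:x0+66],(396,600),interpolation=cv2.INTER_CUBIC))
cv2.imwrite("pics/f1.png",np.hstack(o));print(crop)
for sx in(-48,48):
  for sy in(-29,29):
    for z in(-10,10):print(sx,sy,z,*[((proj(n,c+T.apply([sx,sy,z]))[0]-crop[n])*6).round().tolist() for n in crop])
E
```

```text
[ 0.823  0.532  1.732 -0.984  1.579  0.788] [464.86  329.609 130.35 ] [ 0.461  0.706 -0.294  0.451]
{'scene': (np.int64(192), np.int64(184)), 'top': (np.int64(165), np.int64(245))}
-48 -29 -10 [330.0, 498.0] [321.0, 411.0]
-48 -29 10 [274.0, 511.0] [257.0, 440.0]
-48 29 -10 [188.0, 436.0] [241.0, 235.0]
-48 29 10 [131.0, 447.0] [178.0, 262.0]
48 -29 -10 [365.0, 149.0] [320.0, 349.0]
48 -29 10 [308.0, 155.0] [249.0, 380.0]
48 29 -10 [216.0, 100.0] [232.0, 156.0]
48 29 10 [157.0, 105.0] [162.0, 185.0]
```

View pics/f1.png

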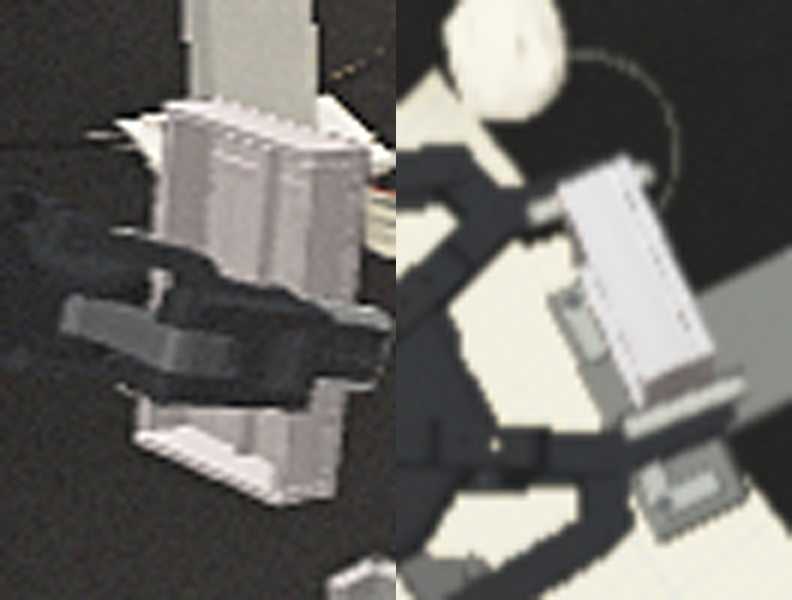

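With two views of the settled arm, the tray matches the prediction to about 1 px (top-end corners in top at crop (560,188), (625,156), (717,345), (640,385)). The earlier mismatch came from photographing before the arm had settled, so the in-hand offset stands. Now I'll flatten again and hover low.

Call:
{"name": "jog_arm", "arguments": {
  "increments": [0,0,0,0,0.136,0,0,0,0,0,0.136,0,0,0,0,0,0.136,0,0,0,0,0,0.136,0,0,0,0,0,0.136,0,0,0,0,0,0.136,0,0,0,0,0,0.136,0,0,0,0,0,0.136,0,0,0,0,0,0.136,0,0,0,0,0,0.136,0]
}}

```text
t: 13.9
tcp_pos: [466.4, 329.4, 134.2]
tool_rot: [0.543, 0.832, 0.065, -0.092]
wrist_force: [0.3, 0.2, -2.0]
opening: 57.2
grip_force: 55.2
```

Call:
{"name": "jog_arm", "arguments": {
  "increments": [0,0,0,0,0,0,0,0,0,0,0,0,0,0,0,0,0,0,0,0,0,0,0,0]
}}

```text
t: 14.3
tcp_pos: [464.4, 330.6, 131.0]
tool_rot: [0.542, 0.833, 0.061, -0.092]
wrist_force: [-0.5, -0.4, -2.0]
opening: 57.4
grip_force: 55.2
```

```bash
cat >> h.py <<'E'
def place(z,xy=(459,339.5)):
    c,T=tray(OFF0,RT0);TT=R.from_matrix(np.c_[NX,NY,up()])
    print("mid",c.round(1),"rot err tool",((T*RT0.inv()).inv()*TT*RT0.inv()).as_rotvec().round(4))
    D=np.array([xy[0],xy[1],z])-c;r=T*RT0.inv();print("shift",r.inv().apply(D).round(1),"axes down",r.inv().apply([0,0,-1]).round(3))
E
python3 -c "
from h import *
place(50)"
```

```text
mid [468.3 323.9 163.1] rot err tool [-0.     0.012  0.01 ]
shift [ -7.1  -2.4 114.3] axes down [-0.218 -0.002  0.976]
```

Call:
{"name": "jog_arm", "arguments": {
  "increments": [0,0,0,0,0.012,0.01,-2,-0.8,30,0,0,0,-2,-0.8,30,0,0,0,-2,-0.8,30,0,0,0,-1,0,24.3,0,0,0,0,0,0,0,0,0,0,0,0,0,0,0,0,0,0,0,0,0,0,0,0,0,0,0,0,0,0,0,0,0]
}}

```text
t: 15.3
tcp_pos: [455.7, 347.1, 19.1]
tool_rot: [0.547, 0.829, 0.064, -0.097]
wrist_force: [0.5, 0.1, 0.1]
opening: 57.6
grip_force: 55.1
```

```bash
python3 - <<'E'
from h import *
place(50)
im=arm.camera("scene")[:,:,::-1];cv2.imwrite("pics/g.png",im)
place(50)
c,T=tray(OFF0,RT0)
x0,y0=200,235
cv2.imwrite("pics/g1.png",cv2.resize(im[y0:y0+90,x0:x0+100],(800,720)[:2],interpolation=cv2.INTER_CUBIC)[:600])
for k in[(-48,-29,-10),(-48,-29,10),(-48,29,10),(-48,29,-10),(48,29,10),(48,-29,10),(48,-29,-10)]: print(k,((proj("scene",c+T.apply(k))[0]-[x0,y0])*8).round().tolist())
N=np.array([459,339.5,24]);print("loc outer/inner pocket corners",[((proj("scene",N+NX*a+NY*b)[0]-[x0,y0])*8).round().tolist() for a,b in((-50.5,31.5),(-50.5,-31.5),(50.5,-31.5),(50.5,31.5))])
print("at bed",[((proj("scene",N-[0,0,10]+NX*a+NY*b)[0]-[x0,y0])*8).round().tolist() for a,b in((-64,44),(-64,-44),(64,-44),(64,44))])
E
```

```text
mid [459.7 340.   51.1] rot err tool [ 0.002 -0.001 -0.001]
shift [-0.4 -0.8  1.1] axes down [-0.231 -0.001  0.973]
mid [459.5 339.9  50.9] rot err tool [ 0.002 -0.001 -0.001]
shift [-0.4 -0.6  0.8] axes down [-0.231 -0.001  0.973]
(-48, -29, -10) [284.0, 553.0]
(-48, -29, 10) [278.0, 468.0]
(-48, 29, 10) [90.0, 372.0]
(-48, 29, -10) [98.0, 454.0]
(48, 29, 10) [428.0, 211.0]
(48, -29, 10) [613.0, 291.0]
(48, -29, -10) [615.0, 370.0]
loc outer/inner pocket corners [[91.0, 524.0], [292.0, 633.0], [635.0, 435.0], [437.0, 345.0]]
at bed [[6.0, 570.0], [286.0, 728.0], [718.0, 469.0], [443.0, 343.0]]
```

View pics/g1.png

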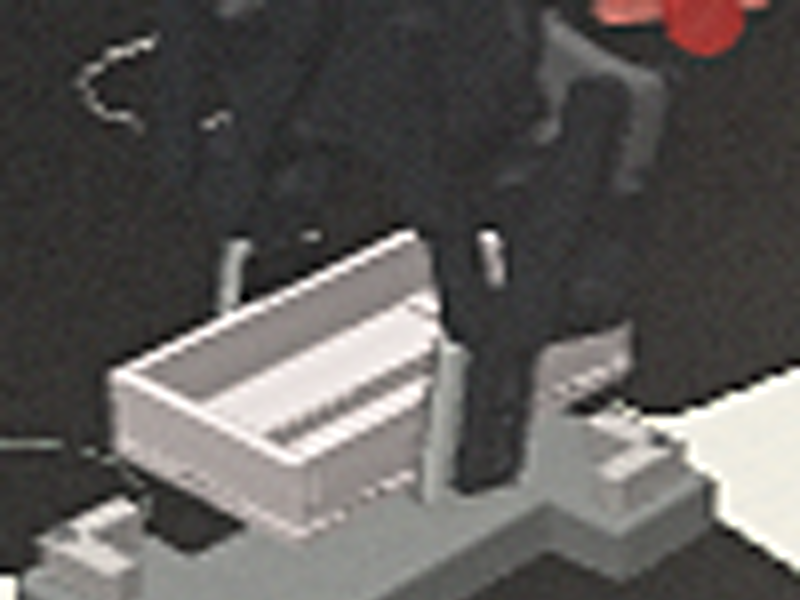

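The level tray reads about +2.4 px right of the prediction: its rim corners are at crop (108,370) and (300,467), against predicted (90,372) and (278,468). That means it sits roughly 4 mm too far along the nest's x. I'll correct that and go down with the force watched.

```bash
python3 -c "
from h import *
place(38,np.array([459,339.5])-4.3*NX[:2])"
```

```text
mid [459.5 339.9  50.9] rot err tool [ 0.002 -0.001 -0.001]
shift [ 1.  -0.7 13.5] axes down [-0.231 -0.001  0.973]
```

Call:
{"name": "jog_arm", "arguments": {
  "increments": [1,-0.7,5,0,0,0,0,0,5,0,0,0,0,0,3.5,0,0,0,0,0,0,0,0,0,0,0,0,0,0,0,0,0,0,0,0,0]
}}

```text
t: 15.95
tcp_pos: [452.5, 350.3, 4.8]
tool_rot: [0.547, 0.829, 0.063, -0.097]
wrist_force: [-0.5, -0.2, -1.7]
opening: 57.7
grip_force: 55.1
```

Call:
{"name": "jog_arm", "arguments": {
  "increments": [-0.5,0,2,0,0,0,-0.5,0,2,0,0,0,0,0,0,0,0,0,0,0,0,0,0,0,0,0,0,0,0,0]
}}

```text
t: 16.45
tcp_pos: [452.7, 350.3, 0.7]
tool_rot: [0.547, 0.829, 0.064, -0.097]
wrist_force: [2.1, 1.1, -1.9]
opening: 57.0
grip_force: 55.0
```

```bash
python3 -c "
from h import *
place(24,np.array([459,339.5])-4.3*NX[:2]); print(arm.get_state()['wrist_force'])"
```

```text
mid [456.7 343.2  32.7] rot err tool [ 0.    -0.001 -0.002]
shift [-2.   0.6  8.5] axes down [-0.231  0.001  0.973]
[ 2.075  1.12  -1.941]
```

Call:
{"name": "jog_arm", "arguments": {
  "increments": [-0.5,0,2,0,0,0,0,0,0,0,0,0,-0.5,0,2,0,0,0,0,0,0,0,0,0,0,0,0,0,0,0,0,0,0,0,0,0]
}}

```text
t: 17.05
tcp_pos: [452.8, 350.3, -3.4]
tool_rot: [0.547, 0.829, 0.064, -0.097]
wrist_force: [2.5, 1.4, -1.7]
opening: 57.3
grip_force: 55.2
```

```bash
python3 -c "
from h import *
place(24,np.array([459,339.5])-4.3*NX[:2]); print(arm.get_state()['wrist_force'])"
```

```text
mid [456.8 343.2  28.6] rot err tool [ 0.001 -0.001 -0.002]
shift [-1.   0.5  4.5] axes down [-0.231  0.     0.973]
[ 2.517  1.424 -1.729]
```

A small lateral force along the nest's y shows the tray is inside the pocket and brushing one side, so I'll ease +y and continue down.

Call:
{"name": "jog_arm", "arguments": {
  "increments": [0,1.5,0,0,0,0,0,0,0,0,0,0,0,0,0,0,0,0,-0.5,0,2,0,0,0,0,0,0,0,0,0,0,0,0,0,0,0]
}}

```text
t: 17.65
tcp_pos: [453.5, 350.6, -5.8]
tool_rot: [0.547, 0.829, 0.063, -0.098]
wrist_force: [-0.1, 0.6, -2.6]
opening: 57.2
grip_force: 55.2
```

Call:
{"name": "jog_arm", "arguments": {
  "increments": [-0.25,0,1,0,0,0,0,0,0,0,0,0,0,0,0,0,0,0]
}}

```text
t: 17.95
tcp_pos: [453.8, 350.7, -6.6]
tool_rot: [0.547, 0.829, 0.063, -0.097]
wrist_force: [-0.8, 1.1, -1.7]
opening: 57.5
grip_force: 55.2
```

Call:
{"name": "jog_arm", "arguments": {
  "increments": [-0.25,0,1,0,0,0,0,0,0,0,0,0,0,0,0,0,0,0]
}}

```text
t: 18.25
tcp_pos: [453.7, 350.7, -7.7]
tool_rot: [0.547, 0.829, 0.063, -0.097]
wrist_force: [0.5, -0.1, -2.3]
opening: 57.5
grip_force: 55.2
```

```bash
python3 -c "
from h import *
place(24,np.array([459,339.5])-4.3*NX[:2]); print(arm.get_state()['wrist_force'])"
```

```text
mid [457.8 343.6  24.3] rot err tool [-0.001 -0.001 -0.002]
shift [-0.  -0.6  0.3] axes down [-0.231  0.002  0.973]
[ 0.493 -0.139 -2.316]
```

Call:
{"name": "jog_arm", "arguments": {
  "increments": [-0.25,0,1,0,0,0,0,0,0,0,0,0,0,0,0,0,0,0]
}}

```text
t: 18.55
tcp_pos: [453.8, 350.7, -8.7]
tool_rot: [0.547, 0.829, 0.063, -0.097]
wrist_force: [-0.2, 0.1, -1.9]
opening: 57.0
grip_force: 55.3
```

Call:
{"name": "jog_arm", "arguments": {
  "increments": [-0.25,0,1,0,0,0,0,0,0,0,0,0,0,0,0,0,0,0]
}}

```text
t: 18.85
tcp_pos: [453.8, 350.8, -8.8]
tool_rot: [0.547, 0.829, 0.063, -0.098]
wrist_force: [-3.3, -2.2, 5.6]
opening: 57.4
grip_force: 56.0
```

```bash
python3 - <<'E'
from h import *
place(24,np.array([459,339.5])-4.3*NX[:2]); print(arm.get_state()['wrist_force'])
cv2.imwrite("pics/k.png",arm.camera("scene")[:,:,::-1])
E
```

```text
mid [458.  343.7  23.2] rot err tool [-0.001 -0.001 -0.001]
shift [ 0.2 -0.7 -0.8] axes down [-0.231  0.002  0.973]
[-3.293 -2.182  5.62 ]
```

Contact of about 7.5 N came at the predicted bed height. I'll release and retreat along the tool axis.

Call:
{"name": "jog_arm", "arguments": {
  "increments": [0,0,0,0,0,0,0,0,0,0,0,0,0,0,0,0,0,0,0,0,0,0,0,0,0,0,0,0,0,0,0,0,0,0,0,0],
  "finger_gap": 80
}}

```text
t: 19.5
tcp_pos: [453.8, 350.7, -9.8]
tool_rot: [0.547, 0.829, 0.063, -0.097]
wrist_force: [-0.1, 1.1, -0.3]
opening: 79.8
grip_force: 0.0
```

Call:
{"name": "jog_arm", "arguments": {
  "increments": [0,0,-10,0,0,0,0,0,-15,0,0,0,0,0,-25,0,0,0,0,0,-35,0,0,0,0,0,-45,0,0,0,0,0,-45,0,0,0,0,0,0,0,0,0,0,0,0,0,0,0]
}}

```text
t: 20.3
tcp_pos: [471.3, 313.6, 163.6]
tool_rot: [0.547, 0.829, 0.065, -0.096]
wrist_force: [-0.2, -0.7, -0.3]
opening: 80.0
grip_force: 0.0
```

```bash
python3 -c "
from h import *
go([300,560,260]);print(arm.get_state()['qpos'])"
```

```text
shift [308.2 -60.3 -26.4]
[ 0.299  0.089  1.924  0.253  1.161 -0.21 ]
```

Call:
{"name": "jog_arm", "arguments": {
  "increments": [38.5,-7.5,-8,0,0,0,38.5,-7.5,-8,0,0,0,38.5,-7.5,-8,0,0,0,38.5,-7.5,-8,0,0,0,38.5,-7.5,-8,0,0,0,38.5,-7.5,-8,0,0,0,38.5,-7.5,-8,0,0,0,38.5,-7.5,-8,0,0,0,0,0,0,0,0,0,0,0,0,0,0,0]
}}

```text
t: 21.3
tcp_pos: [301.8, 551.8, 292.5]
tool_rot: [0.546, 0.83, 0.062, -0.097]
wrist_force: [0.3, 0.0, 0.8]
opening: 79.9
grip_force: 0.0
```

```bash
python3 - <<'E'
from h import *
for n in("top","scene"):
    im=arm.camera(n)[:,:,::-1];cv2.imwrite(f"pics/z_{n}.png",im)
N=np.array([459,339.5,0])
for n in("top","scene"):
    im=cv2.imread(f"pics/z_{n}.png");o=cv2.imread(f"pics/{n}0.png")
    # changed region = tray, near nest
    c=proj(n,N+[0,0,24])[0]
    d=(cv2.absdiff(im,o).max(2)>18).astype(np.uint8);w=np.zeros_like(d);cv2.circle(w,tuple(int(v) for v in c),46,1,-1);d*=w
    d=cv2.morphologyEx(d,cv2.MORPH_CLOSE,np.ones((5,5)));k,l,st,cc=cv2.connectedComponentsWithStats(d);i=1+st[1:,4].argmax()
    h=cv2.convexHull(np.argwhere(l==i)[:,::-1].astype(np.int32));q=cv2.minAreaRect(h)
    print(n,st[i],q); print(" hull",cv2.approxPolyDP(h,1.5,True)[:,0].tolist())
    for z in(14,34): print(" pred z",z,[proj(n,N+[0,0,z]+NX*a+NY*b)[0].round(1).tolist() for a,b in((-48,29),(-48,-29),(48,-29),(48,29))])
    if n=="top": 
        print(" centre at rim",ray(n,[q[0]],34)); 
        b=cv2.boxPoints(q);Y=ray(n,b,34)
        for j in range(4):
            e=Y[(j+1)%4]-Y[j];print("  side",np.linalg.norm(e).round(1),np.degrees(np.arctan2(e[1],e[0])).round(1))
E
```

```text
top [ 198  274   60   50 1730] ((226.872314453125, 299.2784729003906), (33.73197555541992, 52.794464111328125), 64.44003295898438)
 hull [[257, 302], [222, 320], [209, 323], [198, 296], [244, 274]]
 pred z 14 [[200.3, 297.3], [212.6, 324.7], [258.4, 302.3], [245.8, 275.4]]
 pred z 34 [[198.0, 296.2], [210.5, 324.1], [257.2, 301.3], [244.3, 273.9]]
 centre at rim [[458.053 340.793  34.   ]]
  side 98.5 -66.4
  side 64.6 -155.8
  side 97.4 113.3
  side 64.1 25.2
scene [ 212  275   66   40 1516] ((245.6687774658203, 295.7261047363281), (31.763858795166016, 63.368099212646484), 61.38954162597656)
 hull [[277, 287], [273, 296], [268, 301], [247, 313], [235, 314], [225, 312], [218, 308], [213, 302], [212, 297], [253, 275]]
 pred z 14 [[214.0, 305.4], [236.9, 318.1], [277.5, 294.3], [254.8, 283.7]]
 pred z 34 [[213.0, 295.4], [236.2, 307.8], [277.2, 284.7], [254.4, 274.3]]
```

In both views the tray's rim corners match the seated prediction to 1–2 px: top (198,296), (209,323), (257,302), (244,274) at 34 mm rim height. If it were resting on a locator it would show about 5 px higher. Handing in.

```bash
python3 -c "
from rig import arm
print(arm.job_done())"
```

```text
the job is handed in; nothing more can be done
None
```

The slide tray is lying flat on the nest bed between the four locators, open side up; the job was handed in at about 21 s, with the arm clear and no contact felt near the other items, though I did not re-measure them.

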